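# Fit the auxiliary contact block to the rail contactor

### The job

On the sloping wiring panel, one of the two contactors has a bare front and its rail clip still drawn out. First push that clip fully home so the contactor is locked on its rail, then take the loose auxiliary contact block from the bench (flat top with two rows of four screws, no dial) and slide it down the guide on that contactor's front until the latch tongue snaps up behind it. Let go of it, and leave the timer, breaker and screwdriver on the bench where they lie.

Things in the scene. Friction and masses are not known exactly. Their poses are not given: they have to be found in the camera images.
- contactor: Contactor to complete, fixed on the panel's rail: 45 wide (y) x 64 (x) x 52 deep (z) mm, black base, grey top, bare front. Origin: centre of its front face (flat for x -24..32). x points up the slope (28 deg above level), y left along the rail, z out of the face. A ridge 4 mm high across the face stops the block at x=-22. Home for the block: its origin at x -1..0.6, y 0, z 0 here, axes parallel.
- guide_nose (a point): Top of the upper end of the guide on the contactor's face: x 18, y 0, z 9 mm in its frame. The guide is a mushroom-section bar, stem 20 wide and 5 high, head 30 wide at z 5 to 9, from x -19 to 18, the head's upper end a half circle of radius 15. The block enters from this end and slides toward -x.
- panel: Fixed sloping panel, grid plate 340 (y) x 280 mm; origin on the bench below its middle, x level away from its front, z up. The plate is 61 mm behind the contactor's face (z=-61 in its frame). Ducts on it: upper 30 mm tall from x=103 in that frame, lower 45 mm tall below x=-90. Midway on the rail are terminals 50 mm high, at its ends breakers 73 mm high.
- fitted_contactor: The panel's other contactor, same kind and axes, 136 to 160 mm along the rail to one side; already has its clip home and a block on its front. Nothing to do there. Origin: centre of its front face.
- rail_clip (a joint): Black rail clip (lock slide) at the upper end of the contactor's base, 18 mm wide: 0 = fully drawn out, 0.010 = fully home at its end stop. Pushed in along the contactor's -x; stays where it is left (friction about 3 N).
- clip_end (a point): Middle of the outer (+x) face of the clip's upturned end, 18 wide (y), 14 tall (z), 4 thick; moves with the clip. In the contactor's frame x=46 mm drawn out, 36 home; y=0, z=-45 (16 mm above the plate). The contactor's own body ends at x=32.
- latch (a joint): Black sprung latch tongue 10 mm wide above the guide: 0 = up, grows to 0.007 as pressed in along the contactor's -z (2 to 5 N). Its ramp faces up the slope; its steep side, x=21.6 mm, holds the block. The block's tail rib presses it 4 mm down over the last 20 mm of travel, needing 5 to 12 N along the slope; it springs back to 0 when the block is home.
- latch_top (a point): Top of the latch tongue: x 23.3, y 0, z 14 mm in the contactor's frame when up.
- block: Loose auxiliary contact block, white, 44 wide (y) x 42 long (x) x 36 tall (z) mm, 60 g, two rows of four screws on its flat top; lies on its underside. Origin: centre of the underside; z out of the top, +x to its tail (upper end when fitted). Grip by its flat y sides. Its two lips, 4.2 mm thick and 22 apart, slide on the contactor's face under the guide's head, about 1 mm play each way.
- block_tail (a point): Middle of the block's lower tail edge: x 21, y 0, z 0 mm in its frame. The tail bears a small grey thumb pad and at the start points away from the robot (within 46 deg of +x). The channel above the lips is 31.8 wide, ceiling at z 10; a slot in it lets the latch tongue pass, and a rib 7 mm long closes the slot at the tail; the tongue springs up behind it.
- timer: Bystander: grey timer module 46 x 44 x 34 mm with a black round dial 33 mm across on top (47 mm high in all), loose on the bench near the block. Origin: centre of its underside.
- breaker: Bystander: white miniature circuit breaker 85 x 71 x 17.5 mm lying on its side on the bench. Origin under its middle.
- screwdriver: Bystander: screwdriver 200 mm long lying on the bench along its own x. Origin under its middle.
Not all that is in view belongs to the job. Leave any orange or purple look-alike of the block alone.

How it is judged:
On the way, in this order (a step that is already met when the one before it is completed fails the run):
1. the rail clip is pushed fully home (value of joint rail_clip above 0.0088 m), for 0.2 s.
2. the block is home on the guide and the latch tongue is up behind it (value of joint rail_clip above 0.0088 m and x of block_tail in the frame of contactor between 0.0185 and 0.0225 m and value of joint latch below 0.0015 m and z of block in the frame of contactor between -0.002 and 0.0025 m and distance between block and contactor below 0.004 m), for 0.2 s.
At the end, for the whole second after the job is handed in: Clip within 1.2 mm of its stop. Block right way round on the bare contactor: tail edge 18.5 to 22.5 mm up-slope of the face centre, origin within 4 mm of it, seated within 2.5 mm, square within 0.12 rad (0.08 to the face), latch tongue up (under 1.5 mm pressed), released and at rest (all of step 2 and angle between the x axis of block and the x axis of contactor, either way round below 0.12 rad and angle between the z axis of block and the z axis of contactor, either way round below 0.08 rad and linear speed of block below 0.02 m/s); the robot touches nothing.
It fails at once if the timer is disturbed (over 20 mm) (distance of timer from where it was at the start of the episode above 0.02 m).
It fails at once if the breaker is disturbed (over 20 mm) (distance of breaker from where it was at the start of the episode above 0.02 m).
It fails at once if the screwdriver is disturbed (over 20 mm) (distance of screwdriver from where it was at the start of the episode above 0.02 m).
It also fails if it takes over 61 s, if anything falls off the work surface, if the arm or the gripper's body presses on something with over 40 N, if the wrist force passes 120 N, or if a joint passes its speed limit or range.

### The arm

A 6-joint arm with a two-finger parallel gripper is mounted at the origin on the work surface. World frame = base frame: x ahead of the robot, y to its left, z up, the work surface at z = 0. Lengths are in m, angles in rad, forces in N, time in s.
With the tool pointing down it reaches from about 0.35 to 0.975 m from the base axis. Payload 4.9 kg.
Tool frame: the origin (TCP) lies at the very end of the fingers, on their centre line; the grasp point (between the pads) lies 19 mm behind it; x points along the fingers, y is the direction in which the jaws open and shut, and the axes are right-handed (so a half turn about x gives the same grasp; the last joint's range is limited). The gripper opens to 85 mm and grips with 20 to 120 N. Pads are 22 mm wide; open, the fingers measure 114 mm over their backs; the gripper's body (76 mm by 85 mm) begins 54 mm behind the grasp point. The pads swing forward as they close: fully open they stand 13 mm farther back than shut.
Start: joints at [1.052, 0.053, 1.613, -0, 1.476, -0.119], TCP at [0.243, 0.576, 0.231] pointing down, gripper open.
Joint ranges: [-3.01, 3.01], [-1.01, 2.22], [0.06, 2.58], [-1.02, 4.17], [0.09, 2.62], [-3.14, 3.14]. Speed limits (rad/s): [2.57, 2.57, 3.14, 3.14, 3.14, 3.14].

### API

Orientations are given as a unit quaternion [w, x, y, z].
In Python, from plant import manip gives the robot as it stands.
- The arm moves only by the tool play_rows, never from a script. Its argument "plan" is a list of rows, each a list of 5 numbers: the shift along the tool's x, y, z in mm, then the turn about the tool's x in rad, then the closure, from -1 (fully open) to 1 (shut). A call has 1 to 8 rows; each row is the pose to reach, as a shift and turn from the pose commanded when the call began, along the tool's axes at that moment; what a row does not reach only later rows make up. A row lasts 1/8 s, in which the tool goes at most 62.5 mm and 10.7 degrees, less where a joint would pass 70% of its speed; a pose out of reach is approached as far as the arm can. A call with a gripper value outside its range is refused whole. The fingers move at their own pace and stop on an object; the grip force is fixed at half the most. Time passes only in rows, so rows that repeat a pose let the fingers close. It gives the time, the measured TCP pose, the force and the opening at its end, in the units of the state.
- manip.state(): the state, without advancing time (a new reading comes with each control period).
- manip.grab_frame(name): name is "side" or "top"; returns a dict with "img" (480x640x3 uint8, red, green, blue), "range_z" (480x640 float32, m along the optical axis (not along the pixel's ray), 0 where there is no reading), "fx", "fy", "cx", "cy" (pixels), "origin" and "rotation" of the camera in the world. Camera axes: x right, y up, looking along -z (the intrinsics and any distortion apply to the point x, -y, -z); pixel columns grow to the right and rows downward; lengths in m; the calibration is good to about 2 mm. A picture is of the moment at which its call begins.
- manip.job_done(): hands the job in, once; it reports no verdict.
The state is a dict: "time": time; "joint_pos": joint angles; "joint_vel": joint speeds; "joint_efforts": joint torques, N m; "tool_pos": TCP position; "tool_rot": TCP orientation; "contact_force": force on the tool from outside, world axes, zero at the start; "ft_torque": the same for the moment, N m; "gripper_width": opening from 0.0 (shut) to 1.0 (fully open).
Only numpy, scipy, OpenCV 4.12 (cv2) and the standard library are available. Lean on these libraries where they do the work, as an engineer would, in place of code of your own. Each camera call takes 0.05 s, during which the arm holds its last target. There are 200 camera calls.

## Working session

There is one attempt and no reset: what is moved stays moved. The work goes in short steps, Python scripts to look and compute and a tool call to move; the robot and the scene stay as the last step left them, time stands still between calls to the robot, and variables do not carry over. Pictures are saved under pics/ and viewed, about 8 in all and at most 12, crops included, and the job is handed in when it is done.

Besides the shell and the picture viewer there is one more tool, called after "Emit:" as name(argument=value, ...) on one line, values as JSON. play_rows: Moves the arm, as the interface text tells. Its arguments: {"type":"object","properties":{"plan":{"type":"array"}},"required":["plan"]}

```bash
ls; mkdir -p pics; cat > h.py <<'E'
import numpy as np, cv2, json
from plant import manip
from scipy.spatial.transform import Rotation as R
def pts(f):
    z=f["range_z"].astype(float); v,u=np.mgrid[0:z.shape[0],0:z.shape[1]]
    p=np.stack([(u-f["cx"])/f["fx"]*z,-(v-f["cy"])/f["fy"]*z,-z],-1)
    rot=np.array(f["rotation"])
    rot=rot if rot.shape==(3,3) else R.from_quat(np.roll(rot,-1)).as_matrix()
    return p@rot.T+np.array(f["origin"])
def save(f,n,box=None,s=1):
    im=f["img"][...,::-1]
    if box: a,b,c,d=box; im=im[b:d,a:c]
    cv2.imwrite(f"pics/{n}.png",cv2.resize(im,None,fx=s,fy=s,interpolation=cv2.INTER_CUBIC))
E
python3 - <<'E'
from h import *
for n in("side","top"):
    f=manip.grab_frame(n); save(f,n+"0"); np.savez(n+"0.npz",**{k:np.array(v) for k,v in f.items()})
    print(n,f["fx"],f["fy"],f["cx"],f["cy"],f["origin"],f["rotation"],[k for k in f])
print(manip.state())
E
```

```text
pics
side 588.9682107880022 588.9682107880022 319.59847907709224 240.4883945451981 [ 0.01446363 -0.99436695  1.00801359] [ 0.88059105  0.4203778  -0.09970276 -0.19468246] ['img', 'range_z', 'fx', 'fy', 'cx', 'cy', 'origin', 'rotation']
top 551.619669565584 551.619669565584 336.56648315946904 240.96909416307386 [0.33388445 0.01352347 1.3537738 ] [-0.69821205 -0.052785    0.04570201  0.71247807] ['img', 'range_z', 'fx', 'fy', 'cx', 'cy', 'origin', 'rotation']
{'time': 0.1, 'joint_pos': array([ 1.05203505e+00,  5.32976886e-02,  1.61410862e+00,  2.34296374e-05,
        1.47602783e+00, -1.18992694e-01]), 'joint_vel': array([-0.00083737,  0.00086683, -0.00110716, -0.00071402, -0.0012074 ,
       -0.00018491]), 'joint_efforts': array([ 2.54681318e-04, -3.94897664e+01, -3.71366215e+01, -1.13506160e-04,
        3.71366812e-03, -1.67759617e-05]), 'tool_pos': array([0.24296811, 0.57524313, 0.23021044]), 'tool_rot': array([ 0.69281558,  0.1397853 ,  0.69323946, -0.14101661]), 'contact_force': array([-0.20058881, -0.14371705,  0.18542965]), 'ft_torque': array([-0.00108612, -0.06172303, -0.00355479]), 'gripper_width': 0.99957428079753}
```

View pics/top0.png

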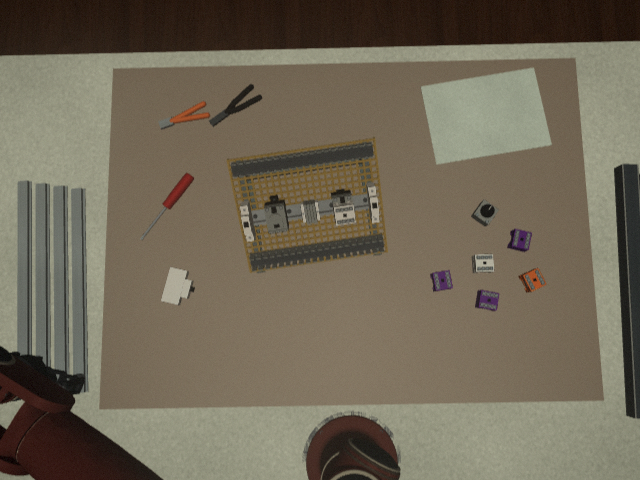

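View pics/side0.png

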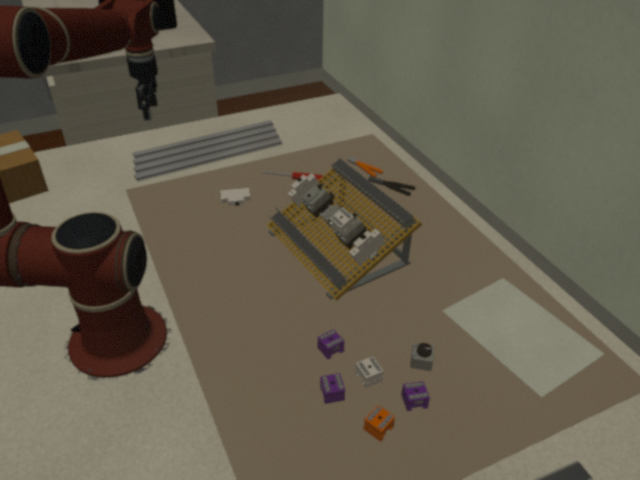

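The white block at top (484,263) fits: it has screws and no dial. The purple and orange parts at (442,280), (487,300), (520,240) and (532,280) are decoys, and the timer is at (485,212). The bare contactor is at top (277,213), and the fitted one at (343,210) carries a white block. I'll confirm both in one crop and fit the planes.

```bash
python3 - <<'E'
from h import *
T=dict(np.load("top0.npz"));S=dict(np.load("side0.npz"))
c=lambda f,x,y,w,h:cv2.resize(f["img"][y:y+h,x:x+w][...,::-1],(400,300),interpolation=cv2.INTER_CUBIC)
cv2.imwrite("pics/c1.png",np.vstack([np.hstack([c(T,237,183,80,60),c(T,444,233,80,60)]),np.hstack([c(S,270,160,80,60),c(S,330,340,80,60)])]))
P=pts(T);Q=pts(S)
np.set_printoptions(precision=4,suppress=True)
# panel plane in each camera: patches of grid
for n,p,box in(("T",P,(262,178,330,194)),("S",Q,(0,0,0,0))):
    if n=="T":
        q=p[box[1]:box[3],box[0]:box[2]].reshape(-1,3)
        m=q.mean(0);u,s,v=np.linalg.svd(q-m,full_matrices=False);print(n,m,v[2]*np.sign(v[2,2]),s/len(q)**.5)
# face top: heights
print("face T",P[214:228:3,268:288:4].reshape(-1,3)[:12]);
print("bench",P[330:340,300:310].reshape(-1,3).mean(0),Q[330:340,240:250].reshape(-1,3).mean(0))
b=P[245:282,465:505].reshape(-1,3);b=b[b[:,2]>0.028];print("block",len(b),b.mean(0),b.min(0),b.max(0),cv2.minAreaRect((b[:,:2]*1000).astype(np.float32)))
t=P[195:228,468:503].reshape(-1,3);t=t[t[:,2]>0.02];print("timer",t.mean(0),t.min(0),t.max(0))
b=Q[350:390,350:390].reshape(-1,3);b=b[b[:,2]>0.030];print("blockS",len(b),b.mean(0),b.min(0),b.max(0),cv2.minAreaRect((b[:,:2]*1000).astype(np.float32)))
E
```

```text
T [0.6497 0.1199 0.0703] [ 0.9713 -0.021   0.237 ] [0.1055 0.0467 0.011 ]
face T [[0.5674 0.1757 0.1461]
 [0.566  0.166  0.1519]
 [0.566  0.1572 0.1511]
 [0.5678 0.1494 0.141 ]
 [0.5674 0.1404 0.1416]
 [0.5612 0.1761 0.1427]
 [0.5594 0.1661 0.1512]
 [0.5595 0.1574 0.1497]
 [0.5596 0.1487 0.1483]
 [0.5605 0.1404 0.1423]
 [0.5556 0.177  0.1362]
 [0.5539 0.167  0.1441]]
bench [0.2969 0.1073 0.0011] [ 0.2586 -0.1054  0.0018]
block 330 [ 0.4583 -0.3206  0.0561] [ 0.3339 -0.3491  0.0283] [0.4809 0.0135 1.3538] ((412.56854248046875, -164.62448120117188), (49.29816436767578, 386.3692626953125), 16.558738708496094)
timer [ 0.5787 -0.3304  0.0592] [ 0.3339 -0.3678  0.0202] [0.615  0.0135 1.3538]
blockS 391 [ 0.4457 -0.3435  0.0562] [ 0.0145 -0.9944  0.0301] [ 0.478  -0.3039  1.008 ] ((254.716552734375, -655.1871337890625), (829.4813842773438, 54.93912124633789), 58.478057861328125)
```

View pics/c1.png

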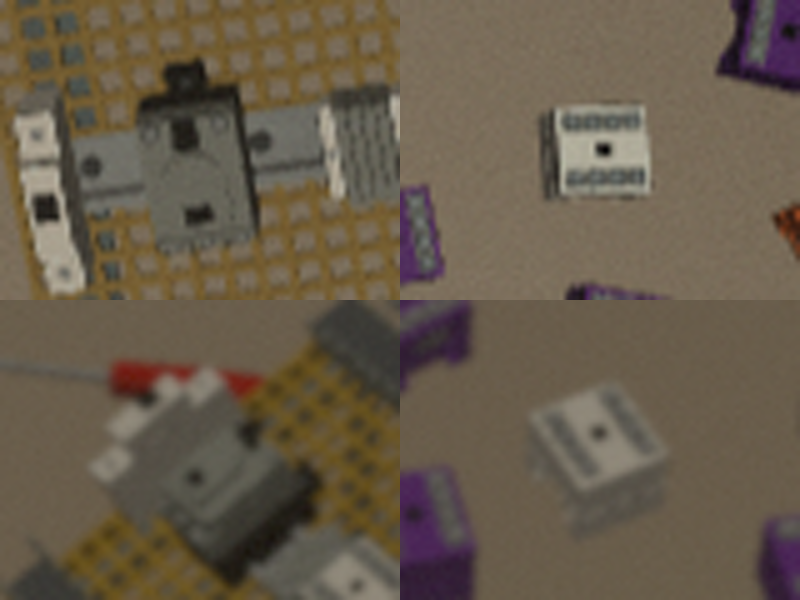

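The crop confirms it. The bare contactor has its clip drawn out at top (274,198) and its latch tongue at (274,210). The white block has two rows of four screws, centred at about (485,263), with the rows running along y. Next I'll fit the poses.

```bash
cat >> h.py <<'E'
np.set_printoptions(precision=4,suppress=True)
def cframe(yaw): # columns x,y,z
    return R.from_euler('ZY',[yaw,-np.radians(28)]).as_matrix()
def cloud(f):
    p=pts(f); return p[f["range_z"]>0.05]
from scipy.optimize import minimize
def fitplane(q,n0,tol=0.003,it=30):
    # yaw+offset of a 28deg plane, robust
    yaw,off=n0
    for _ in range(it):
        n=cframe(yaw)[:,2]; d=q@n-off; k=np.abs(d)<tol
        r=minimize(lambda a:np.mean(np.minimum(np.abs(q@cframe(a[0])[:,2]-a[1]),tol)),[yaw,off],method='Nelder-Mead',options=dict(initial_simplex=[[yaw,off],[yaw+.03,off],[yaw,off+.003]]))
        if abs(r.x[0]-yaw)<1e-5: break
        yaw,off=r.x
    return yaw,off,k.sum()
E
python3 - <<'E'
from h import *
for n in("top","side"):
    f=dict(np.load(n+"0.npz"));c=cloud(f)
    k=(np.abs(c[:,0]-.56)<.2)&(np.abs(c[:,1]-.09)<.2)&(c[:,2]>.02)&(c[:,2]<.3); q=c[k]
    # plate: histogram over offsets for a grid of yaw
    best=max(((np.histogram(q@cframe(y)[:,2],bins=np.arange(-.4,.1,.002))[0].max()),y,np.argmax(np.histogram(q@cframe(y)[:,2],bins=np.arange(-.4,.1,.002))[0])*.002-.399) for y in np.arange(-.5,.51,.02))
    print(n,len(q),best)
    yaw,off,cnt=fitplane(q,best[1:]);print(" plate yaw,off",yaw,off,cnt)
    F=cframe(yaw); l=q@F; l[:,2]-=off+.061
    # local around contactor
    c0=np.array([.56,.160,.148])@F
    a=l[(np.abs(l[:,0]-c0[0])<.06)&(np.abs(l[:,1]-c0[1])<.04)]
    h,e=np.histogram(a[:,2],bins=np.arange(-.07,.02,.002));print(dict(zip((e[:-1]*1000).round().astype(int).tolist(),h.tolist())))
    for nm,lo,hi in(("face",-.003,.004),("head",.0065,.0115),("latch",.012,.016)):
        b=a[(a[:,2]>lo)&(a[:,2]<hi)]
        if len(b): print(nm,len(b),np.percentile(b,[2,50,98],axis=0).T.ravel(), F@(np.r_[np.percentile(b,[2,98],axis=0).mean(0)[:2],off+.061]))
    # rail direction via duct edges/plate outline
    p=l[np.abs(l[:,2]+.061)<.003];print("plate rect",cv2.minAreaRect((p[:,:2]*1000).astype(np.float32)))
    k=(np.abs(c[:,0]-.456)<.06)&(np.abs(c[:,1]+.325)<.05)&(c[:,2]>.031)&(c[:,2]<.042);b=c[k]
    print("block",len(b),np.median(b[:,2]),cv2.minAreaRect((b[:,:2]*1000).astype(np.float32)))
E
```

```text
top 13592 (np.int64(1768), np.float64(0.12000000000000055), np.float64(-0.20900000000000002))
 plate yaw,off 0.12740942621603665 -0.20913833889737726 4429
{-70: 2, -68: 18, -66: 52, -64: 116, -62: 149, -60: 122, -58: 69, -56: 34, -54: 9, -52: 9, -50: 12, -48: 35, -46: 42, -44: 24, -42: 12, -40: 10, -38: 10, -36: 10, -34: 15, -32: 5, -30: 6, -28: 9, -26: 4, -24: 4, -22: 9, -20: 8, -18: 6, -16: 5, -14: 12, -12: 6, -10: 14, -8: 16, -6: 10, -4: 28, -2: 80, 0: 78, 2: 55, 4: 38, 6: 46, 8: 72, 10: 61, 12: 35, 14: 9, 16: 4, 18: 1}
face 229 [ 0.544   0.5823  0.6005  0.0656  0.0861  0.1098 -0.0027  0.0004  0.0037] [0.559  0.1601 0.1379]
head 154 [0.5484 0.5694 0.6004 0.0738 0.0881 0.102  0.0067 0.0094 0.0113] [0.5608 0.1605 0.1389]
latch 44 [0.5529 0.5684 0.6    0.0732 0.0872 0.0987 0.0121 0.013  0.0155] [0.5629 0.1588 0.1398]
plate rect ((570.30419921875, 9.70343017578125), (278.83795166015625, 340.5543518066406), 0.06318575143814087)
block 306 0.036304896794537855 ((438.7135314941406, -327.4397277832031), (84.18679809570312, 43.91106033325195), 1.0087552070617676)
side 10282 (np.int64(1097),
[... 351 characters left out ...]
-20: 15, -18: 14, -16: 13, -14: 12, -12: 15, -10: 30, -8: 23, -6: 16, -4: 29, -2: 38, 0: 52, 2: 35, 4: 21, 6: 32, 8: 43, 10: 37, 12: 14, 14: 8, 16: 1, 18: 0}
face 146 [ 0.5356  0.5709  0.5961  0.0605  0.0748  0.1076 -0.0028  0.0004  0.0038] [0.5521 0.1577 0.1371]
head 94 [0.5423 0.5634 0.5956 0.0687 0.0848 0.1011 0.0067 0.0093 0.0113] [0.5547 0.1589 0.1386]
latch 22 [0.5507 0.5791 0.5977 0.0693 0.0827 0.0956 0.0121 0.0136 0.0156] [0.5596 0.1571 0.141 ]
plate rect ((565.3184814453125, 8.137786865234375), (278.66021728515625, 347.6713562011719), 0.106447234749794)
block 372 0.03662961161937278 ((455.63763427734375, -328.2054443359375), (43.81780242919922, 46.71665573120117), 3.321685314178467)
```

Emit:
play_rows(plan=[[0,-109,262,-0.26,1],[0,-218,523,-0.527,1],[0,-218,523,-0.527,1],[0,-218,523,-0.527,1],[0,-218,523,-0.527,1],[0,-218,523,-0.527,1],[0,-218,523,-0.527,1],[0,-218,523,-0.527,1]])

```text
time: 1.1
tool_pos: [0.5894, 0.2224, 0.2308]
tool_rot: [0.705, -0.045, 0.706, 0.045]
contact_force: [1.0, -0.2, -0.5]
gripper_width: 0.001
```

Emit:
play_rows(plan=[[20,-58,44,0,1],[40,-58,44,0,1],[40,-58,44,0,1],[40,-58,44,0,1]])

```text
time: 1.6
tool_pos: [0.6386, 0.1734, 0.1913]
tool_rot: [0.705, -0.045, 0.706, 0.046]
contact_force: [0.1, 0.6, -0.8]
gripper_width: -0.004
```

```bash
cat >> h.py <<'E'
def proj(f,p):
    rot=R.from_quat(np.roll(f["rotation"],-1)).as_matrix(); q=(np.atleast_2d(p)-f["origin"])@rot
    return np.c_[f["cx"]+f["fx"]*q[:,0]/-q[:,2], f["cy"]-f["fy"]*q[:,1]/-q[:,2]]
E
python3 - <<'E'
from h import *
s=manip.state();t=s["tool_pos"];print(t)
ims=[]
M=R.from_quat(np.roll(s["tool_rot"],-1)).as_matrix()
for n in("top","side"):
    f=manip.grab_frame(n);np.savez(n+"1.npz",**{k:np.array(v) for k,v in f.items()})
    c=cloud(f);l=(c-t)@M
    k=(l[:,0]<.01)&(l[:,0]>-.045)&(np.abs(l[:,1])<.05)&(np.abs(l[:,2])<.05);b=l[k]
    print(n,len(b));
    for lo in(-.045,-.035,-.025,-.015,-.005):
        q=b[(b[:,0]>lo)&(b[:,0]<=lo+.01)]
        if len(q): print(lo,len(q),np.percentile(q[:,1:],[5,50,95],axis=0).T.ravel())
    u=proj(f,t+ -.0*M[:,0])[0];print(u)
    im=f["img"][...,::-1];x,y=(u-[40,45]).astype(int)
    w=cv2.resize(im[y:y+75,x:x+80],(400,375),interpolation=cv2.INTER_CUBIC)
    pp=proj(f,np.array([t,t-.05*M[:,0],t+.011*M[:,2],t-.011*M[:,2],t+.0145*M[:,1],t-.0145*M[:,1]]))
    for a in pp: cv2.circle(w,tuple(((a-[x,y])*5).astype(int).tolist()),3,(0,255,0),-1)
    ims.append(w)
cv2.imwrite("pics/c2.png",np.hstack(ims))
E
```

```text
[0.6386 0.1734 0.1913]
top 42
-0.045 5 [-0.0144 -0.0038  0.0037 -0.0105 -0.0099 -0.0063]
-0.035 8 [-0.011  -0.0017  0.005  -0.0098 -0.0091 -0.0062]
-0.025 14 [-0.0126  0.0004  0.0101 -0.0097 -0.0087 -0.0038]
-0.015 12 [-0.0103 -0.0036  0.0057 -0.0096 -0.0089 -0.0049]
-0.005 3 [-0.0051 -0.0034  0.0098 -0.0088 -0.0083 -0.0048]
[266.149  177.7413]
side 118
-0.045 22 [-0.0141 -0.0071  0.0111 -0.016  -0.0119 -0.0077]
-0.035 32 [-0.0172 -0.0088  0.0053 -0.0152 -0.0109  0.0016]
-0.025 29 [-0.0163 -0.0091  0.0026 -0.0151 -0.0105  0.0013]
-0.015 31 [-0.0141 -0.0068  0.0044 -0.0161 -0.0104  0.0017]
-0.005 4 [-0.0077 -0.0063 -0.0053 -0.0084 -0.0016  0.0048]
[341.1171 167.2414]
```

View pics/c2.png

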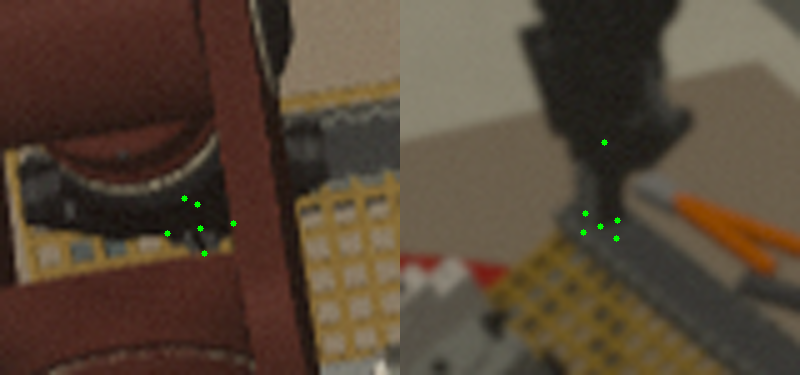

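Emit:
play_rows(plan=[[30,-3.5,1,0,1],[60,-3.5,1,0,1],[64,-3.5,1,0,1],[64,-3.5,1,0,1]])

```text
time: 2.2
tool_pos: [0.6412, 0.1696, 0.1287]
tool_rot: [0.706, -0.045, 0.705, 0.045]
contact_force: [0.3, 0.1, -0.6]
gripper_width: 0.001
```

Emit:
play_rows(plan=[[1.9,0,-3.5,0,1],[3.3,0,-6.2,0,1],[4.7,0,-8.8,0,1],[4.7,0,-8.8,0,1]])

```text
time: 2.7
tool_pos: [0.6319, 0.1676, 0.1226]
tool_rot: [0.706, -0.045, 0.706, 0.045]
contact_force: [-0.3, 0.5, -0.4]
gripper_width: 0.003
```

Emit:
play_rows(plan=[[0.9,0,-1.8,0,1],[1.9,0,-3.5,0,1],[2.8,0,-5.3,0,1],[2.8,0,-5.3,0,1]])

```text
time: 3.2
tool_pos: [0.6267, 0.167, 0.1196]
tool_rot: [0.706, -0.045, 0.706, 0.045]
contact_force: [0.3, 1.1, 0.1]
gripper_width: 0.001
```

Emit:
play_rows(plan=[[0.9,0,-1.8,0,1],[1.9,0,-3.5,0,1],[1.9,0,-3.5,0,1]])

```text
time: 3.58
tool_pos: [0.6238, 0.1666, 0.1183]
tool_rot: [0.706, -0.045, 0.705, 0.045]
contact_force: [1.5, 0.7, -0.5]
gripper_width: 0.005
```

Emit:
play_rows(plan=[[0.9,0,-1.8,0,1],[1.9,0,-3.5,0,1],[1.9,0,-3.5,0,1]])

```text
time: 3.95
tool_pos: [0.6201, 0.1661, 0.1162]
tool_rot: [0.706, -0.045, 0.706, 0.045]
contact_force: [3.0, 1.0, 1.8]
gripper_width: 0.0
```

Emit:
play_rows(plan=[[0.9,0,-1.8,0,1],[1.9,0,-3.5,0,1],[1.9,0,-3.5,0,1]])

```text
time: 4.32
tool_pos: [0.6162, 0.1656, 0.114]
tool_rot: [0.705, -0.045, 0.706, 0.045]
contact_force: [1.4, 0.5, -0.1]
gripper_width: 0.002
```

Emit:
play_rows(plan=[[0.7,0,-1.3,0,1],[1.4,0,-2.6,0,1],[1.4,0,-2.6,0,1]])

```text
time: 4.7
tool_pos: [0.6158, 0.1656, 0.114]
tool_rot: [0.708, -0.045, 0.704, 0.045]
contact_force: [7.6, 0.7, 1.0]
gripper_width: 0.0
```

Emit:
play_rows(plan=[[0.5,0,-0.9,0,1],[0.9,0,-1.8,0,1],[0.9,0,-1.8,0,1]])

```text
time: 5.08
tool_pos: [0.6157, 0.1655, 0.114]
tool_rot: [0.709, -0.045, 0.702, 0.045]
contact_force: [11.1, 1.7, 1.2]
gripper_width: -0.001
```

Emit:
play_rows(plan=[[0.9,0,-1.8,0,1],[1.9,0,-3.5,0,1],[1.9,0,-3.5,0,1]])

```text
time: 5.45
tool_pos: [0.6155, 0.1654, 0.1141]
tool_rot: [0.712, -0.044, 0.699, 0.045]
contact_force: [19.4, 3.4, -0.0]
gripper_width: -0.002
```

Emit:
play_rows(plan=[[-8,0,15,0,1],[-40,0,22,0,1],[-80,0,22,0,1],[-110,0,22,0,-1],[-110,-62,22,0,-1],[-110,-124,22,0,-1],[-110,-186,22,0,-1],[-110,-248,22,0,-1]])

```text
time: 6.45
tool_pos: [0.6606, -0.08, 0.2188]
tool_rot: [0.704, -0.045, 0.707, 0.045]
contact_force: [-0.1, 0.6, -0.2]
gripper_width: 0.995
```

```bash
python3 - <<'E'
from h import *
s=manip.state();print(s["tool_pos"],s["gripper_width"])
ims=[]
for n,(x,y) in(("top",(237,175)),("side",(275,160))):
    f=manip.grab_frame(n);np.savez(n+"2.npz",**{k:np.array(v) for k,v in f.items()})
    ims.append(cv2.resize(f["img"][y:y+70,x:x+80][...,::-1],(400,350),interpolation=cv2.INTER_CUBIC))
cv2.imwrite("pics/c3.png",np.hstack(ims))
Ts=[dict(np.load(f"top{i}.npz")) for i in(0,2)];Ss=[dict(np.load(f"side{i}.npz")) for i in(0,1,2)]
for nm,fs in(("T",Ts),("S",Ss)):
    c=np.vstack([cloud(f) for f in fs])
    F=cframe(.128)
    q=c[(np.abs(c[:,0]-.56)<.2)&(np.abs(c[:,1]-.09)<.2)&(c[:,2]>.02)&(c[:,2]<.16)]@F
    o=-.209
    for _ in range(20): k=np.abs(q[:,2]-o)<.006;o=np.median(q[k,2])
    l=q.copy();l[:,2]-=o+.061
    c0=np.array([.557,.159,.1375])@F
    l[:,:2]-=c0[:2]; print(nm,"plate off",o,"nominal face",c0, "plate rect",cv2.minAreaRect((l[np.abs(l[:,2]+.061)<.004][:,:2]*1000).astype(np.float32)))
    b=l[(np.abs(l[:,2])<.02)&(np.abs(l[:,0])<.05)&(np.abs(l[:,1])<.045)]
    print(" any-top y",np.percentile(b[(b[:,2]>-.004)&(b[:,2]<.004)&(np.abs(b[:,0])<.02),1],[1,3,10,90,97,99]))
    print(" any-top x",np.percentile(b[(np.abs(b[:,1])<.018),0],[1,3,10,90,97,99]))
    h=b[(b[:,2]>.0065)&(b[:,2]<.012)&(np.abs(b[:,0])<.02)];print(" head y",np.percentile(h[:,1],[1,3,10,90,97,99]),np.median(h[:,2]))
    h=b[(b[:,2]>.0065)&(b[:,2]<.012)&(np.abs(b[:,1])<.008)];print(" head x",np.percentile(h[:,0],[1,3,10,90,97,99]))
    h=b[(b[:,2]<.004)&(b[:,2]>-.004)];print(" face z",np.median(h[:,2]))
    m=(np.abs(c[:,0]-.456)<.05)&(np.abs(c[:,1]+.325)<.045)&(c[:,2]>.032)&(c[:,2]<.042);b=c[m]
    ang=min((np.ptp(np.percentile(b[:,:2]@np.array([[np.cos(a),-np.sin(a)],[np.sin(a),np.cos(a)]]),[3,97],axis=0),axis=0).prod(),a) for a in np.arange(-.8,.8,.01))[1]
    r=np.array([[np.cos(ang),-np.sin(ang)],[np.sin(ang),np.cos(ang)]]);e=np.percentile(b[:,:2]@r,[3,97],axis=0)
    print(" block yaw",ang,"size",np.ptp(e,axis=0),"ctr",r@e.mean(0),np.median(b[:,2]))
    t=c[(np.abs(c[:,0]-.575)<.05)&(np.abs(c[:,1]+.335)<.05)&(c[:,2]>.03)];print(" timer ext",np.percentile(t,[2,98],axis=0))
E
```

```text
[ 0.6606 -0.08    0.2188] 0.9950565386489367
T plate off -0.20912631743106985 nominal face [ 0.5703  0.0866 -0.1475] plate rect ((-0.025146484375, -77.18975830078125), (340.6141662597656, 279.1072082519531), 89.99603271484375)
 any-top y [-0.0215 -0.0214 -0.0199  0.0216  0.0228  0.0232]
 any-top x [-0.0322 -0.0307 -0.0226  0.0297  0.0311  0.0315]
 head y [-0.0137 -0.013  -0.0108  0.0126  0.0147  0.0156] 0.009444176982329605
 head x [-0.0209 -0.0196 -0.016   0.0196  0.0296  0.0313]
 face z 0.00047099376358364364
 block yaw 0.030000000000000693 size [0.039 0.041] ctr [ 0.4603 -0.3268] 0.036341945576144674
 timer ext [[ 0.5596 -0.3635  0.0306]
 [ 0.6101 -0.3129  0.0515]]
S plate off -0.2068110631909611 nominal face [ 0.5703  0.0866 -0.1475] plate rect ((-4.957611083984375, -76.89976501464844), (278.6602478027344, 350.0572509765625), 0.27273449301719666)
 any-top y [-0.0258 -0.0241 -0.0222  0.0137  0.0214  0.0237]
 any-top x [-0.0372 -0.0367 -0.0322  0.0178  0.0245  0.0266]
 head y [-0.0158 -0.0148 -0.0118  0.0139  0.0163  0.0171] 0.009397641262093914
 head x [-0.0285 -0.024  -0.0211  0.0175  0.0258  0.028 ]
 face z 0.0004832931448371519
 block yaw -0.02999999999999936 size [0.0401 0.0425] ctr [ 0.4554 -0.3285] 0.03664213192640092
 timer ext [[ 0.554  -0.3658  0.0308]
 [ 0.6034 -0.3149  0.0502]]
```

View pics/c3.png

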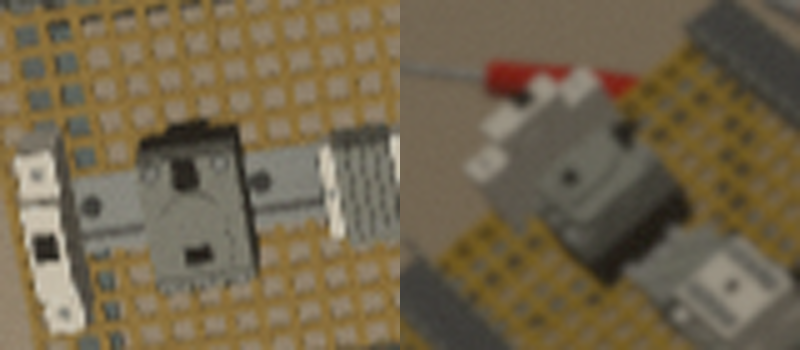

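The clip now sits flush with the contactor end at crop (190,125), so it is home. The push also met a hard stop at 19 N. Next, the block.

Emit:
play_rows(plan=[[0,-40,-42,0.05,-0.6],[0,-80,-84,0.128,-0.6],[0,-120,-126,0.128,-0.6],[0,-160,-168,0.128,-0.6],[0,-200,-210,0.128,-0.6],[0,-220,-232,0.128,-0.6],[40,-220,-232,0.128,-0.6],[100,-220,-232,0.128,-0.6]])

```text
time: 7.55
tool_pos: [0.4604, -0.3266, 0.1208]
tool_rot: [0.708, -0.0, 0.706, -0.001]
contact_force: [0.3, 0.6, -0.5]
gripper_width: 0.803
```

```bash
python3 - <<'E'
from h import *
s=manip.state();t=s["tool_pos"];M=R.from_quat(np.roll(s["tool_rot"],-1)).as_matrix();print(t,M[:,1],s["gripper_width"])
ims=[]
for n in("top","side"):
    f=manip.grab_frame(n);np.savez(n+"3.npz",**{k:np.array(v) for k,v in f.items()})
    u=proj(f,t-[0,0,.06])[0].astype(int);x,y=np.clip(u-[40,45],0,[560,400])
    w=cv2.resize(f["img"][y:y+80,x:x+80][...,::-1],(400,400),interpolation=cv2.INTER_CUBIC)
    for a in proj(f,np.array([t,[t[0],t[1],.036]])): cv2.circle(w,tuple(((a-[x,y])*5).astype(int).tolist()),3,(0,255,0),-1)
    ims.append(w)
    c=cloud(f);l=(c-t)@M;k=(l[:,0]<.005)&(l[:,0]>-.03)&(np.abs(l[:,1])<.06)&(np.abs(l[:,2])<.04);b=l[k]
    for sg in(-1,1):
        q=b[b[:,1]*sg>.015]
        if len(q)>5: print(n,sg,len(q),np.percentile(q,[5,50,95],axis=0).T.ravel())
cv2.imwrite("pics/c4.png",np.hstack(ims))
E
```

```text
[ 0.4604 -0.3266  0.1208] [ 0.0014  1.     -0.002 ] 0.8034419315309911
side -1 92 [-0.028  -0.014  -0.0024 -0.0436 -0.0376 -0.031  -0.0194 -0.015  -0.0031]
side 1 121 [-0.0278 -0.0136  0.0011  0.0374  0.0398  0.0442 -0.0193 -0.0099  0.0015]
```

View pics/c4.png

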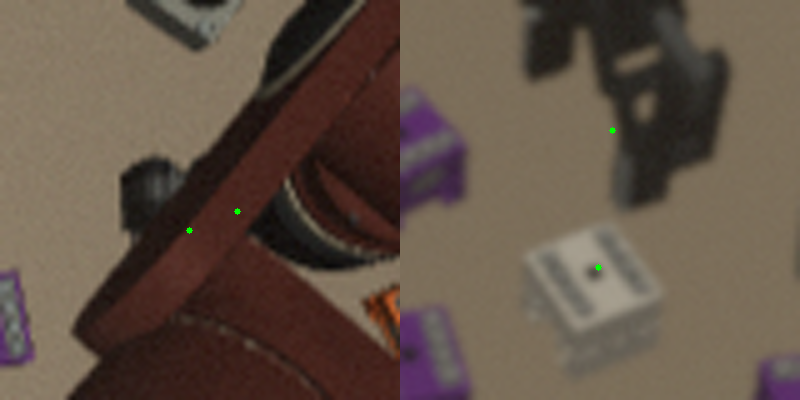

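Emit:
play_rows(plan=[[40,-1,-2.5,0,-0.6],[80,-1,-2.5,0,-0.6],[100,-1,-2.5,0,-0.6],[112,-1,-2.5,0,-0.6],[112,-1,-2.5,0,-0.6],[112,-1,-2.5,0,1],[112,-1,-2.5,0,1],[112,-1,-2.5,0,1]])

```text
time: 8.65
tool_pos: [0.4584, -0.3282, 0.0098]
tool_rot: [0.708, -0.0, 0.706, -0.001]
contact_force: [0.1, -0.3, 6.1]
gripper_width: 0.505
```

Emit:
play_rows(plan=[[0,0,0,0,1],[0,0,0,0,1],[0,0,0,0,1]])

```text
time: 9.02
tool_pos: [0.4583, -0.3283, 0.0098]
tool_rot: [0.708, -0.0, 0.706, -0.001]
contact_force: [-0.7, 0.7, 7.2]
gripper_width: 0.505
```

Emit:
play_rows(plan=[[-40,0,0,0,1],[-100,0,0,0,1],[-160,0,0,0,1],[-220,0,0,0,1],[-240,0,0,0,1],[-240,0,0,0,1]])

```text
time: 9.78
tool_pos: [0.4576, -0.3276, 0.2491]
tool_rot: [0.708, -0.0, 0.706, -0.001]
contact_force: [0.0, 0.1, -2.5]
gripper_width: 0.505
```

```bash
python3 - <<'E'
from h import *
s=manip.state();print(s["tool_pos"],s["gripper_width"])
F=cframe(.128);c0=np.array([.557,.159,.1375])@F
for nm,ids,o in(("top",(0,2),-.2091),("side",(0,2),-.2068)):
    c=np.vstack([cloud(dict(np.load(f"{nm}{i}.npz"))) for i in ids]);l=c@F;l[:,:2]-=c0[:2];l[:,2]-=o+.061
    b=l[(l[:,0]>.08)&(l[:,0]<.16)&(l[:,1]>-.2)&(l[:,1]<.05)]
    d=b[(np.abs(b[:,2]+.031)<.005)];print(nm,"duct",len(d),np.percentile(d,[1,3,10,50,90,97,99],axis=0)[:,0],np.median(d[:,2]),np.percentile(d[:,1],[1,99]))
    d=l[(np.abs(l[:,0])<.02)&(l[:,1]>.03)&(l[:,1]<.13)&(l[:,2]>-.02)];print(" breaker y",np.percentile(d,[2,50,98],axis=0)[:,1:].ravel())
f=manip.grab_frame("side");t=s["tool_pos"];M=R.from_quat(np.roll(s["tool_rot"],-1)).as_matrix()
l=(cloud(f)-t)@M;b=l[(np.abs(l[:,1])<.02)&(np.abs(l[:,2])<.04)&(np.abs(l[:,0])<.04)];print("block in tool",np.percentile(b,[2,50,98],axis=0))
u=proj(f,t)[0].astype(int);save(f,"c5",(u[0]-40,u[1]-40,u[0]+40,u[1]+30),6)
E
```

```text
[ 0.4576 -0.3276  0.2491] 0.5047656544199438
top duct 428 [0.1017 0.1019 0.1025 0.119  0.1317 0.1322 0.1323] -0.03166354912505427 [-0.1959  0.046 ]
 breaker y [ 0.0579 -0.0175  0.0647  0.0084  0.0753  0.0166]
side duct 371 [0.0967 0.0971 0.0976 0.1115 0.1272 0.1277 0.1279] -0.031810381906542035 [-0.1962  0.0465]
 breaker y [ 0.054  -0.0187  0.06    0.0031  0.0751  0.0162]
block in tool [[-0.0302 -0.0195 -0.0239]
 [-0.0254  0.0016 -0.019 ]
 [ 0.0083  0.0195  0.0159]]
```

View pics/c5.png

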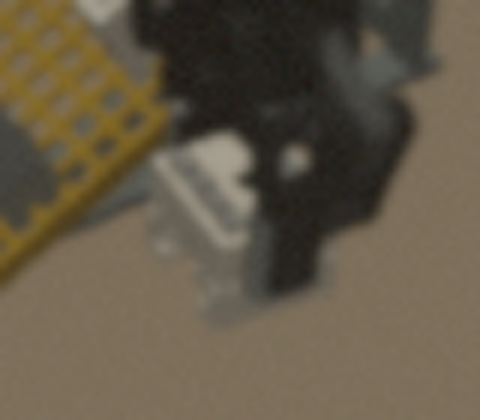

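Emit:
play_rows(plan=[[0,57,26,0,1],[0,114,53,-0.06,1],[0,171,79,-0.128,1],[0,228,106,-0.128,1],[0,285,132,-0.128,1],[0,342,158,-0.128,1],[0,399,185,-0.128,1],[10,451,209,-0.128,1]])

```text
time: 10.82
tool_pos: [0.6661, 0.1256, 0.2343]
tool_rot: [0.704, -0.045, 0.707, 0.045]
contact_force: [0.0, 0.1, 0.8]
gripper_width: 0.5
```

Emit:
play_rows(plan=[[20,0,0,0,1],[20,0,0,0,1],[20,0,0,0,1]])

```text
time: 11.2
tool_pos: [0.6658, 0.1223, 0.2166]
tool_rot: [0.705, -0.044, 0.707, 0.044]
contact_force: [-1.2, 0.5, -0.7]
gripper_width: 0.503
```

Emit:
play_rows(plan=[[20,0,0,0,1],[34,0,0,0,1],[37,0,0,0,1],[37,0,0,0,1]])

```text
time: 11.7
tool_pos: [0.6665, 0.1235, 0.1806]
tool_rot: [0.706, -0.045, 0.706, 0.045]
contact_force: [-0.2, 0.6, 0.2]
gripper_width: 0.504
```

Emit:
play_rows(plan=[[1,0,0,0,1],[2,0,0,0,1],[3,0,0,0,1],[3,0,0,0,1]])

```text
time: 12.2
tool_pos: [0.6672, 0.1237, 0.18]
tool_rot: [0.706, -0.045, 0.705, 0.045]
contact_force: [-2.9, -0.4, 5.4]
gripper_width: 0.502
```

Emit:
play_rows(plan=[[1,0,0,0,1],[2,0,0,0,1],[3,0,0,0,1],[3,0,0,0,1]])

```text
time: 12.7
tool_pos: [0.6673, 0.1238, 0.1797]
tool_rot: [0.707, -0.045, 0.705, 0.045]
contact_force: [-8.2, -0.2, 14.1]
gripper_width: 0.504
```

Emit:
play_rows(plan=[[1,0,0,0,1],[2,0,0,0,1],[3,0,0,0,1],[3,0,0,0,1]])

```text
time: 13.2
tool_pos: [0.6674, 0.1238, 0.1795]
tool_rot: [0.707, -0.045, 0.705, 0.045]
contact_force: [-13.6, -2.5, 23.0]
gripper_width: 0.5
```

Emit:
play_rows(plan=[[1,0,0,0,1],[2,0,0,0,1],[2,0,0,0,1]])

```text
time: 13.58
tool_pos: [0.6674, 0.1238, 0.1793]
tool_rot: [0.707, -0.045, 0.704, 0.045]
contact_force: [-17.2, -2.5, 28.3]
gripper_width: 0.504
```

Pressing on the duct doesn't pivot the block in the pads: the normal force passes too close to the pivot. Instead I'll set the block down on the plate just up-slope of the contactor, let it drop flush at 28°, and regrip it tilted.

Emit:
play_rows(plan=[[-20,0,0,0,1],[-55,10,0,0,1],[-55,40,-20,0,1],[-55,49.5,-29,0,1],[-55,49.5,-29,0,1],[-40,49.5,-29,0,1],[-10,49.5,-29,0,1],[10,49.5,-29,0,1]])

```text
time: 14.58
tool_pos: [0.6307, 0.1681, 0.1564]
tool_rot: [0.704, -0.045, 0.707, 0.044]
contact_force: [-0.2, 0.5, -0.2]
gripper_width: 0.499
```

Emit:
play_rows(plan=[[0,0,0,0,1],[0,0,0,0,1]])

```text
time: 14.82
tool_pos: [0.6321, 0.1689, 0.1605]
tool_rot: [0.706, -0.045, 0.705, 0.045]
contact_force: [-0.0, 0.2, 0.4]
gripper_width: 0.5
```

Emit:
play_rows(plan=[[15,0,0,0,1],[27,0,0,0,1],[28.5,0,0,0,1],[28.5,0,0,0,1]])

```text
time: 15.32
tool_pos: [0.6315, 0.1691, 0.1311]
tool_rot: [0.706, -0.045, 0.706, 0.045]
contact_force: [-0.3, -0.7, 0.0]
gripper_width: 0.501
```

Emit:
play_rows(plan=[[1.5,0,0,0,1],[2.5,0,0,0,1],[2.5,0,0,0,1]])

```text
time: 15.7
tool_pos: [0.6321, 0.1692, 0.1306]
tool_rot: [0.706, -0.045, 0.705, 0.045]
contact_force: [-2.9, -0.4, 4.9]
gripper_width: 0.502
```

Emit:
play_rows(plan=[[-2,0,0,0,1],[-2,0,0,0,-0.25],[-2,0,0,0,-0.25],[-2,0,0,0,-0.25],[-2,0,0,0,-0.25]])

```text
time: 16.32
tool_pos: [0.6315, 0.1691, 0.1308]
tool_rot: [0.706, -0.045, 0.706, 0.045]
contact_force: [0.3, 0.3, 0.4]
gripper_width: 0.627
```

```bash
python3 - <<'E'
from h import *
s=manip.state();t=s["tool_pos"];print(t,s["gripper_width"],s["contact_force"])
f=manip.grab_frame("side");np.savez("side4.npz",**f)
u=proj(f,t)[0].astype(int);save(f,"c6",(u[0]-40,u[1]-40,u[0]+40,u[1]+35),6)
E
```

```text
[0.6315 0.1691 0.1308] 0.6270210694926682 [0.3246 0.2871 0.4191]
```

View pics/c6.png

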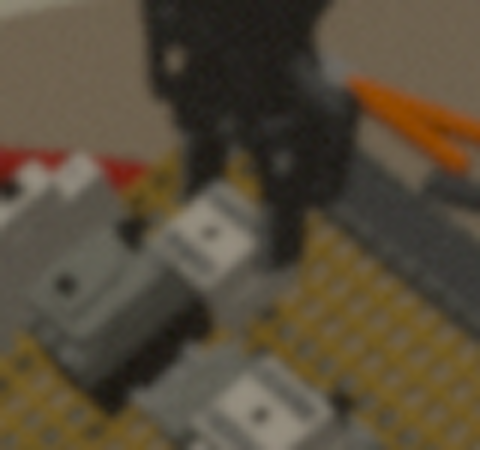

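The block has dropped between the open fingers and lies tilted on the plate, just up-slope of the contactor (crop (210,230)). Its top is parallel to the fitted block's. Now I'll measure it in the contactor frame.

```bash
python3 - <<'E'
from h import *
F=cframe(.128);O=np.array([.5543,.1592,.1351])
C=[]
for i in range(4): C.append(cloud(manip.grab_frame("side")))
c=np.vstack(C+[cloud(dict(np.load("side4.npz")))])
c0=(np.vstack([c])@F)-O@F
# shift so side-camera contactor sits at its origin: side offset rel. nominal(.5703,.0866) was x -6.3 (duct) ; plate -.2068+.061
side0=np.array([.5703-.0060,.0866,-.2068+.061]); l=c@F-side0
b=l[(l[:,0]>.02)&(l[:,0]<.085)&(np.abs(l[:,1])<.024)&(l[:,2]>-.035)&(l[:,2]<-.012)]
print(len(b),np.percentile(b,[2,10,50,90,98],axis=0))
t=b[np.abs(b[:,2]-np.median(b[:,2]))<.006];A=np.c_[t[:,:2],np.ones(len(t))];k=np.linalg.lstsq(A,t[:,2],rcond=None)[0];print("tilt slopes x,y",k, "white top")
print("top face x,y ext",np.percentile(t[:,:2],[2,98],axis=0), cv2.minAreaRect((t[:,:2]*1000).astype(np.float32)))
for nm,sl in(("face head x",(np.abs(l[:,1])<.008)&(l[:,2]>.0065)&(l[:,2]<.012)&(np.abs(l[:,0])<.04)),):
    print(nm,np.percentile(l[sl],[2,50,98],axis=0))
E
```

```text
1139 [[ 0.0224 -0.0232 -0.034 ]
 [ 0.0315 -0.0208 -0.0297]
 [ 0.0529 -0.0061 -0.0239]
 [ 0.0715  0.0158 -0.0198]
 [ 0.077   0.0215 -0.0149]]
tilt slopes x,y [ 0.0162  0.0084 -0.0247] white top
top face x,y ext [[ 0.0238 -0.0228]
 [ 0.077   0.0215]] ((51.54499053955078, -0.17266464233398438), (47.61018371582031, 62.748165130615234), 89.92423248291016)
face head x [[-0.0183 -0.0078  0.0068]
 [ 0.0029 -0.0003  0.0097]
 [ 0.0331  0.0074  0.0118]]
```

Emit:
play_rows(plan=[[5,0,-2.5,0,-0.25],[10,0,-5,0,-0.25],[12.5,0,-5.5,0,-0.25],[12.5,0,-5.5,0,-0.25]])

```text
time: 17.08
tool_pos: [0.6257, 0.1683, 0.1179]
tool_rot: [0.705, -0.045, 0.706, 0.045]
contact_force: [-0.2, 0.3, 0.1]
gripper_width: 0.626
```

Emit:
play_rows(plan=[[0,0,0,0,1],[0,0,0,0,1],[0,0,0,0,1],[0,0,0,0,1]])

```text
time: 17.58
tool_pos: [0.6262, 0.1684, 0.1187]
tool_rot: [0.706, -0.045, 0.706, 0.045]
contact_force: [-0.8, 0.3, 1.6]
gripper_width: 0.504
```

Emit:
play_rows(plan=[[-4,0,1.5,0,1],[-20,0,-7,0,1],[-40,0,-18,0,1],[-61.4,0,-29.3,0,1],[-61.4,0,-29.3,0,1],[-61.4,0,-29.3,0,1]])

```text
time: 18.32
tool_pos: [0.5969, 0.1646, 0.1797]
tool_rot: [0.706, -0.045, 0.706, 0.045]
contact_force: [-0.2, 0.4, -1.1]
gripper_width: 0.507
```

```bash
python3 - <<'E'
from h import *
F=cframe(.128)
s=manip.state();t=s["tool_pos"];print(t,t@F-np.array([.5543,.1592,.1351])@F,s["gripper_width"])
fs={n:[manip.grab_frame(n) for _ in range(4)] for n in("side","top")}
for n,o in(("side",[.5643,.0866,-.1458]),("top",[.5690,.0872,-.1481])):
    l=np.vstack([cloud(f) for f in fs[n]])@F-np.array(o)
    b=l[(l[:,0]>.02)&(l[:,0]<.1)&(np.abs(l[:,1])<.03)&(l[:,2]>.02)&(l[:,2]<.05)]
    print(n,len(b))
    if len(b)>40:
        print(np.percentile(b,[2,10,50,90,98],axis=0))
        t=b[np.abs(b[:,2]-np.median(b[:,2]))<.006]
        for _ in range(3):
            A=np.c_[t[:,:2],np.ones(len(t))];k=np.linalg.lstsq(A,t[:,2],rcond=None)[0]; r=b[:,2]-np.c_[b[:,:2],np.ones(len(b))]@k; t=b[np.abs(r)<.004]
        print("slopes",k,len(t),"z at x=.06",k@[.06,0,1],cv2.minAreaRect((t[:,:2]*1000).astype(np.float32)))
u=proj(fs["side"][0],s["tool_pos"])[0].astype(int);
a=fs["side"][0]["img"][u[1]-35:u[1]+40,u[0]-45:u[0]+35];b=fs["top"][0]["img"][160:235,237:317]
cv2.imwrite("pics/c7.png",np.hstack([cv2.resize(v[...,::-1],(400,375),interpolation=cv2.INTER_CUBIC) for v in(a,b)]))
E
```

```text
[0.5969 0.1646 0.1797] [ 0.0589 -0.      0.0192] 0.5066811641069144
side 1116
[[ 0.0384 -0.0285  0.0216]
 [ 0.0398 -0.0243  0.0287]
 [ 0.0552 -0.0026  0.0426]
 [ 0.0728  0.0215  0.0467]
 [ 0.0804  0.026   0.0491]]
slopes [0.0125 0.0162 0.0426] 733 z at x=.06 0.04332973563230673 ((59.043678283691406, 2.220287322998047), (62.311012268066406, 44.673622131347656), 80.89750671386719)
top 670
[[ 0.0389 -0.014   0.0372]
 [ 0.0412 -0.0113  0.0395]
 [ 0.0498  0.0023  0.0429]
 [ 0.0581  0.0189  0.0459]
 [ 0.0616  0.0253  0.0472]]
slopes [0.0252 0.0091 0.0418] 596 z at x=.06 0.04326896636483669 ((49.71619415283203, 5.729288101196289), (26.054622650146484, 42.54584884643555), 4.968935489654541)
```

View pics/c7.png

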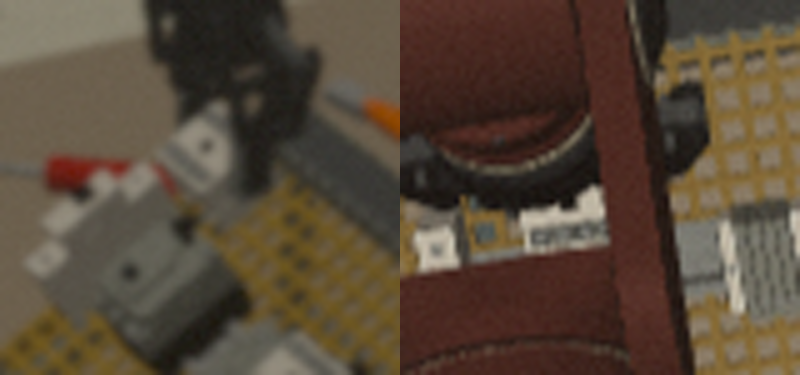

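The block is held level with the face (slopes about 0.015–0.025), roughly 7 mm above it, with its nose at x≈38 mm. I'll bring it down-slope and lower it onto the face ahead of the guide.

Emit:
play_rows(plan=[[2.8,0,-5.3,0,1],[5.6,0,-10.6,0,1],[7.6,0,-9.5,0,1],[9.6,0,-8.5,0,1],[9.6,0,-8.5,0,1]])

```text
time: 19.35
tool_pos: [0.5887, 0.1635, 0.17]
tool_rot: [0.706, -0.045, 0.706, 0.045]
contact_force: [-0.3, 0.4, -1.7]
gripper_width: 0.505
```

Emit:
play_rows(plan=[[0.9,0,0.5,0,1],[1.8,0,0.9,0,1],[1.8,0,0.9,0,1],[1.8,0,0.9,0,1]])

```text
time: 19.85
tool_pos: [0.5895, 0.1637, 0.1684]
tool_rot: [0.706, -0.045, 0.706, 0.045]
contact_force: [-0.7, -0.2, -1.2]
gripper_width: 0.504
```

Emit:
play_rows(plan=[[0.9,0,0.5,0,1],[0.9,0,0.5,0,1],[0.9,0,0.5,0,1]])

```text
time: 20.23
tool_pos: [0.5899, 0.1638, 0.1682]
tool_rot: [0.706, -0.045, 0.706, 0.045]
contact_force: [-3.1, -0.9, 5.4]
gripper_width: 0.509
```

Emit:
play_rows(plan=[[0.9,0,0.5,0,1],[0.9,0,0.5,0,1],[0.9,0,0.5,0,1]])

```text
time: 20.6
tool_pos: [0.59, 0.1638, 0.1681]
tool_rot: [0.705, -0.045, 0.706, 0.045]
contact_force: [-7.2, -1.4, 9.6]
gripper_width: 0.5
```

Emit:
play_rows(plan=[[0.7,0,-2.9,0,1],[1.9,0,-5.1,0,1],[3.0,0,-7.3,0,1],[3.0,0,-7.3,0,1]])

```text
time: 21.1
tool_pos: [0.584, 0.163, 0.1651]
tool_rot: [0.707, -0.045, 0.705, 0.045]
contact_force: [-2.9, -0.2, 6.6]
gripper_width: 0.505
```

Emit:
play_rows(plan=[[0.9,0,-1.8,0,1],[1.9,0,-3.5,0,1],[1.9,0,-3.5,0,1]])

```text
time: 21.48
tool_pos: [0.5807, 0.1626, 0.1633]
tool_rot: [0.707, -0.045, 0.705, 0.045]
contact_force: [-2.5, 0.1, 6.1]
gripper_width: 0.509
```

Emit:
play_rows(plan=[[1.0,0,-1.8,0,1],[1.9,0,-3.5,0,1],[2.8,0,-5.3,0,1],[2.8,0,-5.3,0,1]])

```text
time: 21.98
tool_pos: [0.5754, 0.1619, 0.1605]
tool_rot: [0.707, -0.045, 0.705, 0.045]
contact_force: [-2.1, -0.3, 7.3]
gripper_width: 0.505
```

Emit:
play_rows(plan=[[1.0,0,-1.8,0,1],[1.9,0,-3.5,0,1],[2.8,0,-5.3,0,1],[2.8,0,-5.3,0,1]])

```text
time: 22.48
tool_pos: [0.5702, 0.1613, 0.1577]
tool_rot: [0.707, -0.045, 0.705, 0.045]
contact_force: [-1.8, -0.5, 6.4]
gripper_width: 0.503
```

Emit:
play_rows(plan=[[1.4,0,-2.6,0,1],[2.8,0,-5.3,0,1],[3.8,0,-7.1,0,1],[3.8,0,-7.1,0,1]])

```text
time: 22.98
tool_pos: [0.5634, 0.1604, 0.154]
tool_rot: [0.707, -0.045, 0.704, 0.045]
contact_force: [-1.5, -0.3, 6.6]
gripper_width: 0.509
```

Emit:
play_rows(plan=[[1.4,0,-2.6,0,1],[2.8,0,-5.3,0,1],[2.8,0,-5.3,0,1]])

```text
time: 23.35
tool_pos: [0.5584, 0.1597, 0.1515]
tool_rot: [0.707, -0.045, 0.704, 0.045]
contact_force: [-1.5, -0.1, 5.5]
gripper_width: 0.504
```

Emit:
play_rows(plan=[[1.4,0,-2.6,0,1],[2.8,0,-5.3,0,1],[2.8,0,-5.3,0,1]])

```text
time: 23.72
tool_pos: [0.5527, 0.159, 0.1483]
tool_rot: [0.707, -0.045, 0.705, 0.045]
contact_force: [-2.1, -0.4, 6.7]
gripper_width: 0.508
```

```bash
python3 - <<'E'
from h import *
F=cframe(.128)
s=manip.state();t=s["tool_pos"]
fs=[manip.grab_frame("side") for _ in range(4)]
l=np.vstack([cloud(f) for f in fs])@F-np.array([.5643,.0866,-.1458])
b=l[(np.abs(l[:,0])<.045)&(np.abs(l[:,1])<.022)&(l[:,2]>.025)&(l[:,2]<.05)]
print(np.percentile(b,[2,10,50,90,98],axis=0))
k=np.linalg.lstsq(np.c_[b[:,:2],np.ones(len(b))],b[:,2],rcond=None)[0];print(k)
u=proj(fs[0],t)[0].astype(int);save(fs[0],"c8",(u[0]-40,u[1]-35,u[0]+40,u[1]+35),7)
E
```

```text
[[-0.015  -0.0213  0.0269]
 [-0.013  -0.019   0.0329]
 [ 0.0012  0.0016  0.0372]
 [ 0.0187  0.0186  0.0407]
 [ 0.0254  0.0216  0.046 ]]
[0.0853 0.0664 0.0368]
```

View pics/c8.png

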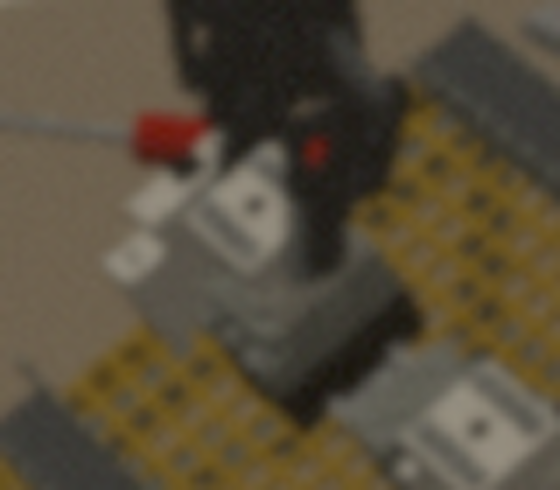

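The block is on the guide, seated on the face (top at z≈37 mm) and about 5 mm short of home. I'll keep pushing.

Emit:
play_rows(plan=[[0.7,0,-1.3,0,1],[1.4,0,-2.6,0,1],[1.4,0,-2.6,0,1]])

```text
time: 24.3
tool_pos: [0.5503, 0.1587, 0.1471]
tool_rot: [0.707, -0.045, 0.704, 0.045]
contact_force: [-3.0, 0.4, 6.6]
gripper_width: 0.507
```

Emit:
play_rows(plan=[[0.7,0,-1.3,0,1],[1.4,0,-2.6,0,1],[1.4,0,-2.6,0,1]])

```text
time: 24.68
tool_pos: [0.5476, 0.1584, 0.1456]
tool_rot: [0.707, -0.045, 0.705, 0.045]
contact_force: [-2.3, 0.0, 6.6]
gripper_width: 0.505
```

Emit:
play_rows(plan=[[0.7,0,-1.3,0,1],[1.4,0,-2.6,0,1],[1.4,0,-2.6,0,1]])

```text
time: 25.05
tool_pos: [0.5468, 0.1583, 0.1452]
tool_rot: [0.708, -0.045, 0.703, 0.045]
contact_force: [2.0, 1.0, 7.0]
gripper_width: 0.508
```

Emit:
play_rows(plan=[[0.7,0,-1.3,0,1],[1.4,0,-2.6,0,1],[1.4,0,-2.6,0,1]])

```text
time: 25.42
tool_pos: [0.5466, 0.1582, 0.1453]
tool_rot: [0.711, -0.044, 0.7, 0.045]
contact_force: [6.8, 1.1, 7.6]
gripper_width: 0.506
```

Emit:
play_rows(plan=[[0.5,0,-0.9,0,1],[0.9,0,-1.8,0,1],[0.9,0,-1.8,0,1]])

```text
time: 25.8
tool_pos: [0.5464, 0.1582, 0.1454]
tool_rot: [0.712, -0.044, 0.699, 0.046]
contact_force: [11.0, 2.3, 7.0]
gripper_width: 0.503
```

Emit:
play_rows(plan=[[0.7,0,-1.3,0,1],[1.4,0,-2.6,0,1],[1.4,0,-2.6,0,1]])

```text
time: 26.18
tool_pos: [0.5462, 0.1582, 0.1455]
tool_rot: [0.715, -0.044, 0.696, 0.046]
contact_force: [15.7, 2.9, 7.6]
gripper_width: 0.509
```

Emit:
play_rows(plan=[[-2,0,4,0,1],[-4,0,6.5,0,1],[-4,0,6.5,0,1]])

```text
time: 26.55
tool_pos: [0.5467, 0.1583, 0.1453]
tool_rot: [0.709, -0.045, 0.703, 0.045]
contact_force: [6.5, 0.6, 7.1]
gripper_width: 0.5
```

Tug test: pull up-slope a little to see whether the latch holds.

Emit:
play_rows(plan=[[-1.4,0,2.6,0,1],[-2,0,3.5,0,1],[-2,0,3.5,0,1]])

```text
time: 26.92
tool_pos: [0.5469, 0.1583, 0.1452]
tool_rot: [0.706, -0.045, 0.706, 0.045]
contact_force: [0.3, 0.2, 6.4]
gripper_width: 0.508
```

Emit:
play_rows(plan=[[-0.7,0,1.3,0,1],[-1.4,0,2.6,0,1],[-1.4,0,2.6,0,1]])

```text
time: 27.3
tool_pos: [0.5471, 0.1583, 0.1454]
tool_rot: [0.703, -0.045, 0.708, 0.045]
contact_force: [-6.4, -1.3, 8.3]
gripper_width: 0.503
```

Emit:
play_rows(plan=[[-1.0,0,1.8,0,1],[-1.9,0,3.5,0,1],[-1.9,0,3.5,0,1]])

```text
time: 27.68
tool_pos: [0.5484, 0.1585, 0.1462]
tool_rot: [0.701, -0.045, 0.71, 0.045]
contact_force: [-13.1, -1.4, 8.1]
gripper_width: 0.506
```

Emit:
play_rows(plan=[[1.5,0,-3.5,0,1],[1,0,-3.5,0,1],[0.5,0,-3.5,0,-0.3],[0.5,0,-3.5,0,-0.3],[0,0,-3.5,0,-0.3],[0,0,-3.5,0,-0.3]])

```text
time: 28.42
tool_pos: [0.5495, 0.1585, 0.148]
tool_rot: [0.706, -0.045, 0.706, 0.045]
contact_force: [-0.3, 0.1, -0.9]
gripper_width: 0.65
```

Emit:
play_rows(plan=[[-10,0,0,0,-0.3],[-40,0,0,0,-0.3],[-90,0,0,0,-0.3],[-130,-60,0,0,-0.3],[-130,-120,0,0,-0.3],[-130,-180,0,0,-0.3],[-130,-240,0,0,-0.3],[-130,-260,0,0,-0.3]])

```text
time: 29.42
tool_pos: [0.5826, -0.1024, 0.2789]
tool_rot: [0.706, -0.044, 0.705, 0.043]
contact_force: [0.9, 1.4, 0.7]
gripper_width: 0.649
```

```bash
python3 - <<'E'
from h import *
F=cframe(.128)
s=manip.state();print(s["time"],s["tool_pos"],s["contact_force"])
ims=[]
for n,o,(x,y) in(("side",[.5643,.0866,-.1458],(275,160)),("top",[.5690,.0872,-.1481],(237,175))):
    fs=[manip.grab_frame(n) for _ in range(4)]
    l=np.vstack([cloud(f) for f in fs])@F-np.array(o)
    for nm,y0 in(("block",0),("fitted",-.148)):
        b=l[(np.abs(l[:,0])<.03)&(np.abs(l[:,1]-y0)<.03)&(l[:,2]>.031)&(l[:,2]<.046)]
        k=np.linalg.lstsq(np.c_[b[:,:2],np.ones(len(b))],b[:,2],rcond=None)[0]
        print(n,nm,len(b),np.percentile(b,[2,50,98],axis=0).ravel(),"slopes",k[:2],cv2.minAreaRect((b[:,:2]*1000).astype(np.float32))[2])
        q=l[(l[:,0]>.021)&(l[:,0]<.027)&(np.abs(l[:,1]-y0)<.004)&(l[:,2]>-.01)&(l[:,2]<.03)];print("  latch zone z",np.percentile(q[:,2],[10,50,90]) if len(q) else None)
    ims.append(cv2.resize(fs[0]["img"][y:y+70,x:x+95][...,::-1],(400,295),interpolation=cv2.INTER_CUBIC))
cv2.imwrite("pics/c9.png",np.hstack(ims))
E
```

```text
29.425 [ 0.5826 -0.1024  0.2789] [0.8878 1.3559 0.7422]
side block 892 [-0.0209 -0.0238  0.0315 -0.0008 -0.0025  0.0372  0.0195  0.0219  0.0421] slopes [0.0046 0.0212] 1.0119251012802124
  latch zone z [0.0024 0.0114 0.0151]
side fitted 1068 [-0.0201 -0.1762  0.0319 -0.0001 -0.1553  0.0368  0.0203 -0.1304  0.0419] slopes [0.001  0.0076] 89.67011260986328
  latch zone z [0.0131 0.0138 0.0142]
top block 1524 [-0.0207 -0.0215  0.0321  0.     -0.0003  0.0368  0.0201  0.021   0.0415] slopes [-0.0132  0.0034] 0.0484730564057827
  latch zone z [0.0119 0.0145 0.0215]
top fitted 1488 [-0.0201 -0.1736  0.032   0.0014 -0.1528  0.0368  0.021  -0.1321  0.0421] slopes [-0.0033 -0.0061] 0.005057964939624071
  latch zone z [-0.0006  0.0129  0.0266]
```

View pics/c9.png

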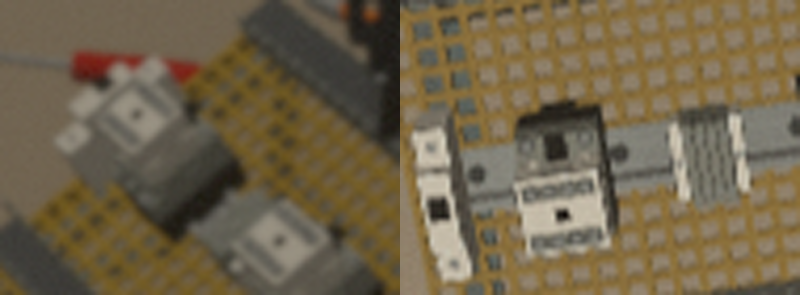

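```bash
python3 -c "
from h import *
print(manip.job_done())"
```

```text
the job is handed in; nothing more can be done
None
```

The rail clip is pushed home, the auxiliary block is fitted and latched on the bare contactor, and the job is handed in. It used about 30 s of the 61 s allowed. No verdict is reported, so this rests on my own checks.

- **Clip:** I pushed it with closed fingers until it met a hard stop at about 19 N. In the pictures its end now sits flush with the contactor.
- **Tilting the block:** Pressing it on the upper duct to turn it in the grip did not work. Instead I set it down on the plate just above the contactor, where it dropped flush at 28°, and gripped it again tilted.
- **Fitting:** I slid it down the guide to its stop, pushing with about 17 N along the slope.
- **Position:** The top view puts the block's centre within about 0.3 mm of the contactor's origin, and square to it. The side view puts it about 0.7 mm down-slope and 1 mm to the right. The block sits level with the face, within about 0.02 rad, and at the same height as the fitted block.
- **Latch:** A tug of about 8 N up-slope moved it only about 2 mm and it held. Depth around the tongue reads roughly 11 to 14.5 mm, against 14 mm when fully up, but that reading is noisy. I also did not feel the clear 5–12 N latch resistance on the way in.
- **Release:** The gripper is open and well clear. I did not go near the timer, breaker or screwdriver with the tool low.

The two cameras disagreed by about 5 mm along x. I resolved this with the contact readings and by comparing against the fitted contactor in the same pictures.

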